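# Unlatch the gate and wipe the offcuts off the sprung plate

### The arm

A 6-joint arm with a two-finger parallel gripper is mounted at the origin on the work surface. World frame = base frame: x ahead of the robot, y to its left, z up, the work surface at z = 0. Lengths are in m, angles in rad, forces in N, time in s.
With the tool pointing down it reaches from about 0.225 to 0.875 m from the base axis. Payload 3.4 kg.
Tool frame: the origin (TCP) lies midway between the tips of the shut fingers; the grasp point (between the pads) lies 19 mm behind it (manip.pinch_z is the distance from the TCP to the grasp point, in m); z points along the fingers, y is the line along which they close (so a half turn about z gives the same grasp; the last joint's range is limited). The gripper opens to 85 mm and grips with 20 to 120 N. Pads are 22 mm wide; open, the fingers measure 114 mm over their backs; the gripper's body (76 mm by 85 mm) begins 54 mm behind the grasp point. The pads swing forward as they close: fully open they stand 13 mm farther back than shut.
Start: joints at [-1.402, 0.276, 1.505, -0, 1.361, -0.121], TCP at [0.164, -0.551, 0.231] pointing down, gripper open.
Joint ranges: [-2.89, 2.89], [-0.75, 2.08], [0.22, 2.7], [-1.18, 4.32], [0.11, 2.71], [-2.7, 2.7]. Speed limits (rad/s): [2.57, 2.57, 3.14, 3.14, 3.14, 3.14].

### API

Orientations are given as a unit quaternion [w, x, y, z].
In Python, from rig import manip gives the robot as it stands.
- The arm moves only by the tool carry_out, never from a script. Its arguments are lists of equal length, an entry for each row: "delta_pos": the shift along the tool's x, y, z scaled (see below), a list of three; "turn": the turn, a rotation vector about the tool's x, y, z scaled (see below), a list of three; "claw": the closure, from -1 (fully open) to 1 (shut). A call has 1 to 12 rows; each row is the pose to reach, as a shift and turn from the pose commanded when the call began, along the tool's axes at that moment; what a row does not reach only later rows make up. The controller multiplies each number of a shift by 400 mm and each number of a turn by 30 degrees. A row lasts 1/10 s, in which the tool goes at most 50 mm and 8.59 degrees, less where a joint would pass 70% of its speed; a pose out of reach is approached as far as the arm can. A call with a number of a shift or a turn outside -1 to 1 is refused whole. A call with a gripper value outside its range is refused whole. The fingers move at their own pace and stop on an object; "force" is the grip in N (left out, the last holds). Time passes only in rows, so rows that repeat a pose let the fingers close. It gives the time, the measured TCP pose, the force, the opening and the grip force at its end, in the units of the state.
- manip.get_state(): the state, without advancing time (a new reading comes with each control period).
- manip.get_image(name): name is "side" or "top"; returns a dict with "image" (400x640x3 uint8, red, green, blue), "z_map" (400x640 float32, m along the optical axis (not along the pixel's ray), 0 where there is no reading), "fx", "fy", "cx", "cy" (pixels), "world_to_cam" (4x4, takes a point from world to camera coordinates). Camera axes: x right, y down, z forward; pixel columns grow to the right and rows downward; lengths in m; the calibration is good to about 2 mm. A picture is of the moment at which its call begins.
- manip.sign_off(): hands the job in; it is judged then, once.
Trained networks look in the newest picture that a camera, given by its name, has taken for a name from the list of things; names that differ only in an ending like _2 or _b are one class to them, and where a whole thing is asked for, a point or a joint stands for the part that bears it (a point fixed in the world has none). Each returns a list of dicts, best first, with "score" (0 to 1); they miss things now and then, are a little off and sometimes report something else, mostly with a low value. They report only what shows in the picture. A call takes as long as a camera call. They do not tell look-alikes from the thing itself.
- manip.spot_in(camera, query): "point" ([x, y, z] in m, in world coordinates, good to about 4 mm: the middle of the surface that is visible of it).
- manip.place_of(camera, query): "point" ([x, y, z] in m, in world coordinates, good to about 4 mm: a listed point, or the origin of a listed thing).
The state is a dict: "clock": time; "qpos": joint angles; "qd": joint speeds; "effort": joint torques, N m; "position": TCP position; "ee_rot": TCP orientation; "contact_force": force on the tool from outside, world axes, zero at the start; "moment": the same for the moment, N m; "width": finger opening in m; "gripper_force": force on a finger pad.
Only numpy, scipy, OpenCV 4.12 (cv2) and the standard library are available. Lean on these libraries where they do the work, as an engineer would, in place of code of your own. Each camera call takes 0.05 s, during which the arm holds its last target. There are 200 camera calls.

### The job

Lift the draw latch lever past centre so that it flips over and the gate at the end of the plate drops. Then take the scraper block and wipe all four steel offcuts along the plate into the catch tray, starting behind them near the plate's hinge and keeping the block pressed on the plate with a steady 8 to 12 N right out to the free end (never as much as 25 N), without fingering the offcuts. Stand the scraper back upright where you found it, leave the latch open and do not disturb the other things on the bench.

Things in the scene. Friction and masses are not known exactly. Their poses are not given: they have to be found in the camera images.
- station: Clearing station fixed to the bench: grey base block 136 x 180 x 40 mm, black catch tray at its +y end. Origin: centre of the base block, on the bench; z up; +y runs along the plate from its hinge to the tray. The plate (top 58 mm above the bench) lies between two fixed aluminium side rails, inner faces at x = -63 and +63 mm, tops 78 mm above the bench. It is placed and turned anew each time.
- plate: Steel plate to be wiped, 122 x 168 x 6 mm. Origin on its hinge axis (station y -85, z 55 mm), axes as the station's; plate from station y -84 (hinge end) to 84 mm (free end). Sprung hinge: rests level on a stop; preload 0.25 N m, then 25 N m per rad, bottoms at 0.085 rad. So it is stiff near the hinge (8 N/mm at 55 mm from it) and soft at the free end (about 1 N/mm, sinking from 1.6 N on).
- gate (a point): Top middle of the aluminium gate, upright across the free end of the plate when shut (station y 93.5, top at z 82 mm, hinged at its foot at z 50 mm). The draw latch on the station's +x side holds it; unlatched it drops into the tray.
- latch (a joint): Over-centre latch lever: 0 = shut (lying back towards the hinge end), 2.4 rad = thrown over towards the tray. Swings up and over about a pivot along the station's x axis at station x 100, y 45, z 62 mm. It resists (about 3 N at the grip) up to dead centre at 0.4 rad and springs back if let go; past it the spring throws it over to 2.4 rad by itself if nothing is in its way.
- latch_grip (a point): Centre of the latch lever's black grip, 16 mm wide along the station's x, 18 mm along the lever, 14 mm high; shut at station x 100, y -11, z 82 mm (56 mm back from and 20 mm above the pivot). Clear to both sides in x above the rail tops (78 mm); the near rail's outer face is 21 mm from the grip's side.
- scraper: Scraper block (0.22 kg): black foot 110 x 26 x 16 mm with a grey grip bar 80 x 22 mm on top of it, 61 mm high in all; stands loose on the bench, foot down. Origin at the centre of the underside, x along the 110 mm length (the wiping edge), y across the 26 mm, z up.
- scraper_foot (a point): Centre of the scraper's underside (the face that goes on the plate).
- scraper_grip (a point): Centre of the scraper's grip bar, 38 mm above its underside; the bar is 22 mm thick along the scraper's y, 80 mm long and spans 16 to 61 mm above the underside.
- tray (a point): Centre of the catch tray's inner floor (station y 150, z 4 mm); inside it spans station x -71 to 71 mm and y 90 to 208 mm, walls 46 mm above the bench.
- case_c (a point): bystander, to be left alone: small black closed case 70 x 60 x 48 mm, at its centre; may stand in either of two places with the scraper in the other.
- carrier_a_c (a point): bystander, to be left alone: beige part carrier 85 x 45 x 18 mm with a black round lens mount.
- carrier_b_c (a point): bystander, to be left alone: another such part carrier.
- cup: bystander, to be left alone: aluminium cup 70 mm wide, 70 mm high, origin under it.
- tape: bystander, to be left alone: white ring 90 mm wide, 20 mm high, origin under it.
- driver_grip (a point): bystander, to be left alone: black-handled screwdriver lying down.
- jar: bystander, to be left alone: white jar 60 mm wide, 90 mm high, origin under it.
- chip_a_c (a point): 18 x 14 mm rectangle: a loose dark steel offcut, 6 mm thick, lying flat on the plate, weighs about 11 g; point at its centre
- chip_a: the same offcut, origin under it
- chip_b_c (a point): disc 18 mm across: a loose dark steel offcut, 6 mm thick, lying flat on the plate, weighs about 11 g; point at its centre
- chip_b: the same offcut, origin under it
- chip_c_c (a point): L shape 20 x 17 mm: a loose dark steel offcut, 6 mm thick, lying flat on the plate, weighs about 11 g; point at its centre
- chip_c: the same offcut, origin under it
- chip_d_c (a point): 16 mm square: a loose dark steel offcut, 6 mm thick, lying flat on the plate, weighs about 11 g; point at its centre
- chip_d: the same offcut, origin under it
There are look-alikes about, which are no part of the job. Leave any orange look-alike of the scraper alone.

How it is judged:
On the way, in this order (a step that is already met when the one before it is completed fails the run):
1. the latch lever is thrown over (beyond 2.0 rad) and the gate has dropped (value of joint latch above 2 rad), for 0.1 s.
2. the scraper is pressed on the plate behind the offcuts (its centre at station y below -15 mm) with more than 4 N (contact force between scraper and plate above 4 N and y of scraper_foot in the frame of station below -0.015 m and x of scraper_foot in the frame of station between -0.03 and 0.03 m), for 0.1 s.
3. it is pressed with more than 5 N in the middle of the plate (station y 5 to 45 mm) (contact force between scraper and plate above 5 N and y of scraper_foot in the frame of station between 0.005 and 0.045 m and x of scraper_foot in the frame of station between -0.03 and 0.03 m), for 0.1 s.
4. it is pressed with more than 6 N near the free end (station y above 60 mm) (contact force between scraper and plate above 6 N and y of scraper_foot in the frame of station above 0.06 m and x of scraper_foot in the frame of station between -0.03 and 0.03 m), for 0.1 s.
At the end, for the whole second after the job is handed in: All four offcuts lie at rest inside the catch tray (centres within its walls and under 35 mm above the bench); the latch lever is open beyond 2.0 rad; the scraper stands upright (within 0.1 rad), at rest, within 50 mm of where it was at the start (value of joint latch above 2 rad and distance of scraper_foot from where it was at the start of the episode below 0.05 m and angle between scraper_foot's own z axis and vertical below 0.1 rad and linear speed of each of scraper, chip_a, chip_b, chip_c, chip_d below 0.02 m/s and x of chip_a_c in the frame of station between -0.073 and 0.073 m and y of chip_a_c in the frame of station between 0.088 and 0.21 m and z of each of chip_a_c, chip_b_c, chip_c_c, chip_d_c in the frame of station below 0.035 m and x of chip_b_c in the frame of station between -0.073 and 0.073 m and y of chip_b_c in the frame of station between 0.088 and 0.21 m and x of chip_c_c in the frame of station between -0.073 and 0.073 m and y of chip_c_c in the frame of station between 0.088 and 0.21 m and x of chip_d_c in the frame of station between -0.073 and 0.073 m and y of chip_d_c in the frame of station between 0.088 and 0.21 m); the robot touches nothing.
It fails at once if the scraper presses the plate with more than 25 N (contact force between scraper and plate above 25 N).
It fails at once if the fingers touch an offcut (contact force between the fingers and chip_a above 0.5 N or contact force between the fingers and chip_b above 0.5 N or contact force between the fingers and chip_c above 0.5 N or contact force between the fingers and chip_d above 0.5 N).
It fails at once if a bystander is moved more than 30 mm (distance of any of case_c, carrier_a_c, carrier_b_c, cup, tape, driver_grip, jar from where it was at the start of the episode above 0.03 m).
It also fails if it takes over 72 s, if anything falls off the work surface, if the arm or the gripper's body presses on something with over 40 N, if the wrist force passes 120 N, or if a joint passes its speed limit or range.

## Working session

There is one attempt and no reset: what is moved stays moved. The work goes in short steps, Python scripts to look and compute and a tool call to move; the robot and the scene stay as the last step left them, time stands still between calls to the robot, and variables do not carry over. Pictures are saved under pics/ and viewed, at most 10 in all, crops included, and the job is handed in when it is done.

Besides the shell and the picture viewer there is one more tool, called by a JSON object that holds its "fn" and its "kwargs". carry_out: Moves the arm, as the interface text tells. Shifts and turns lie within -1 to 1; 1 stands for 400 mm of shift or 30 degrees of turn. Its arguments: {"type":"object","properties":{"delta_pos":{"type":"array","items":{"type":"array","items":{"type":"number","minimum":-1,"maximum":1}}},"turn":{"type":"array","items":{"type":"array","items":{"type":"number","minimum":-1,"maximum":1}}},"claw":{"type":"array","items":{"type":"number"}},"force":{"type":"number"}},"required":["delta_pos","turn","claw"]}

```bash
ls; mkdir -p pics
python3 - <<'E'
from rig import manip
import cv2,numpy as np
for c in("top","side"):
    d=manip.get_image(c); cv2.imwrite(f"pics/{c}0.png",d["image"][:,:,::-1])
    for q in("station","plate","gate","latch_grip","scraper","scraper_grip","tray","case_c","chip_a_c","chip_b_c","chip_c_c","chip_d_c"):
        for r in manip.place_of(c,q)[:3]:
            p=np.array(r["point"]);w=d["world_to_cam"]@np.r_[p,1]
            print(c,q,p.round(3),round(r["score"],2),(int(d["fx"]*w[0]/w[2]+d["cx"]),int(d["fy"]*w[1]/w[2]+d["cy"])))
print(manip.get_state())
E
```

```text
pics
top station [ 0.518  0.026 -0.001] 0.64 (316, 211)
top plate [ 0.509 -0.061  0.051] 0.84 (344, 213)
top plate [ 0.598 -0.439 -0.002] 0.67 (458, 190)
top plate [0.518 0.125 0.081] 0.37 (284, 208)
top gate [ 0.472  0.516 -0.002] 0.71 (165, 223)
top gate [0.522 0.123 0.08 ] 0.56 (284, 207)
top gate [0.504 0.087 0.061] 0.45 (296, 213)
top latch_grip [ 0.791  0.047 -0.006] 0.56 (311, 131)
top latch_grip [0.614 0.014 0.08 ] 0.51 (320, 178)
top scraper [ 0.33  -0.154  0.   ] 0.82 (371, 271)
top scraper [ 0.622 -0.257  0.001] 0.61 (402, 181)
top scraper_grip [ 0.33  -0.158  0.043] 0.74 (375, 271)
top scraper_grip [0.555 0.078 0.06 ] 0.73 (299, 197)
top scraper_grip [ 0.624 -0.251  0.039] 0.58 (403, 179)
top tray [0.526 0.177 0.006] 0.81 (269, 208)
top tray [ 0.779 -0.132  0.007] 0.54 (364, 134)
top tray [0.545 0.047 0.061] 0.47 (309, 200)
top case_c [ 0.449 -0.256  0.02 ] 0.8 (404, 234)
top case_c [ 0.62  -0.256  0.001] 0.52 (402, 182)
top chip_a_c [0.6   0.409 0.016] 0.69 (198, 184)
top chip_a_c [ 0.312 -0.357  0.009] 0.62 (436, 278)
top chip_a_c [0.493 0.052 0.064] 0.53 (307, 217)
top
[... 1438 characters left out ...]
44 (319, 212)
{'clock': 1.3, 'qpos': array([-1.40200594e+00,  2.75896574e-01,  1.50489952e+00,  1.85490196e-05,
        1.36070118e+00, -1.20996455e-01]), 'qd': array([-0.00214934, -0.0006898 , -0.00042213, -0.00094117, -0.00123009,
       -0.00067213]), 'effort': array([-8.80443690e-05, -4.16668510e+01, -2.46098435e+01, -3.46246570e-04,
        1.34942911e-04,  7.38680370e-06]), 'position': array([ 0.16431385, -0.55105719,  0.23133016]), 'ee_rot': array([4.74602573e-05, 9.89521578e-01, 1.44385054e-01, 1.02076282e-05]), 'contact_force': array([ 0.2615639 , -0.74597329, -0.0720215 ]), 'moment': array([ 0.02944306,  0.00070271, -0.01565145]), 'gripper_force': 0.0, 'width': 0.08509095688671525}
```

View pics/top0.png

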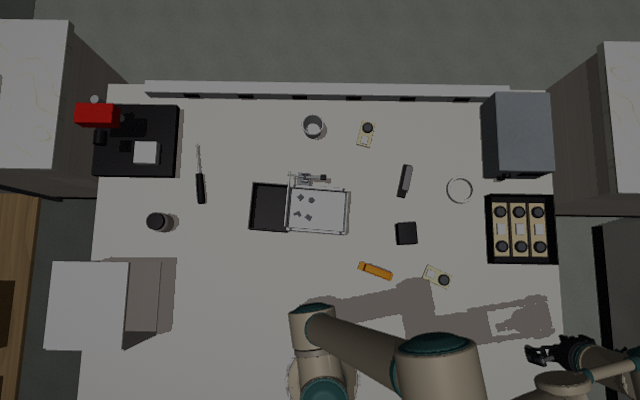

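View pics/side0.png

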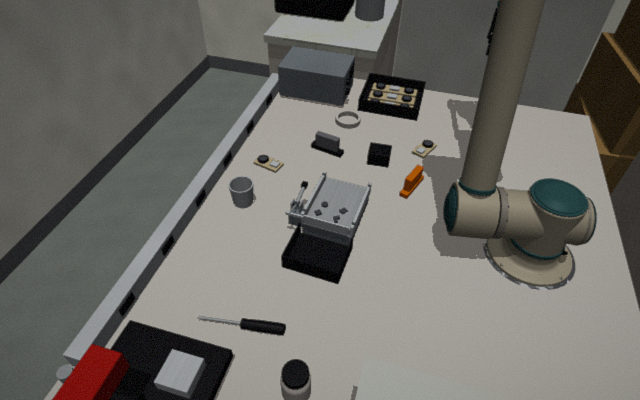

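The top view shows the grey and black scraper at (405,181), the orange look-alike at (375,271), the case at (405,233), and the station at (316,211) with its latch at (312,178). Candidates for the scraper are the orange block (375,271), the black case (405,233) and the grey and black block (405,181). I choose the last and check it in a crop.

```bash
cat > h.py <<'E'
from rig import manip
import cv2,numpy as np
def cloud(c):
    d=manip.get_image(c);z=d["z_map"];v,u=np.mgrid[:400,:640]
    P=np.stack([(u-d["cx"])/d["fx"]*z,(v-d["cy"])/d["fy"]*z,z,np.ones_like(z)],-1)@np.linalg.inv(d["world_to_cam"]).T
    P=P[...,:3];P[z==0]=9
    return d,P
def sel(P,x,y,z): return P[(P[...,0]>x[0])&(P[...,0]<x[1])&(P[...,1]>y[0])&(P[...,1]<y[1])&(P[...,2]>z[0])&(P[...,2]<z[1])]
def rect(p): return cv2.minAreaRect((p[:,:2]*1000).astype(np.float32))
E
python3 - <<'E'
from h import *
for c in("top","side"):
    d,P=cloud(c)
    s=sel(P,(.55,.70),(-.34,-.18),(.05,.075)); print(c,"scraper top",len(s),rect(s),s[:,2].mean(),s.mean(0))
    s=sel(P,(.55,.70),(-.34,-.18),(.008,.075)); print("scraper all",rect(s))
    pl=sel(P,(.43,.60),(-.09,.13),(.052,.062)); print("plate",len(pl),rect(pl),np.median(pl[:,2]))
    r=sel(P,(.43,.60),(-.09,.15),(.07,.09)); print("rails",len(r),rect(r))
    st=sel(P,(.40,.60),(-.12,.26),(.03,.09)); print("all",rect(st))
    for a,b in((.43,.48),(.56,.60)):
        q=sel(P,(a,b),(-.06,.1),(.072,.082)); 
        if len(q)>5: print("rail",len(q),np.polyfit(q[:,1],q[:,0],1),q.mean(0))
    g=sel(P,(.600,.64),(-.04,.08),(.06,.11)); print("latch",[ (q*1000).round().tolist() for q in g[np.argsort(g[:,1])][::max(1,len(g)//12)]])
    i=d["image"][110:260,230:430] if c=="top" else d["image"][110:290,230:430]
    cv2.imwrite(f"pics/{c}1.png",cv2.resize(i[:,:,::-1],None,fx=3.3,fy=3.3,interpolation=cv2.INTER_CUBIC))
E
```

```text
top scraper top 189 ((624.3068237304688, -257.21002197265625), (22.771387100219727, 81.29618835449219), 77.89276885986328) 0.06006848512447402 [ 0.62436534 -0.25652516  0.06006849]
scraper all ((627.6882934570312, -271.0608215332031), (112.65226745605469, 82.65351104736328), 5.669362545013428)
plate 2022 ((515.7752075195312, 23.198226928710938), (187.86585998535156, 134.927490234375), 86.34261322021484) 0.057595514854616336
rails 420 ((520.9581909179688, 29.0721435546875), (186.81607055664062, 144.62771606445312), 86.29318237304688)
all ((524.9169921875, 83.23894500732422), (310.565673828125, 151.77005004882812), 87.52873992919922)
rail 137 [0.06344652 0.45061904] [0.45196004 0.02113589 0.07746931]
rail 134 [0.06132862 0.58458501] [0.58586901 0.02093639 0.07751804]
latch [[610.0, 1.0, 87.0], [622.0, 4.0, 90.0], [622.0, 10.0, 89.0], [619.0, 16.0, 88.0], [624.0, 26.0, 79.0], [621.0, 35.0, 79.0], [619.0, 44.0, 73.0], [619.0, 54.0, 69.0], [632.0, 57.0, 69.0], [630.0, 60.0, 61.0], [613.0, 66.0, 66.0], [616.0, 69.0, 66.0], [623.0, 76.0, 64.0]]
side scraper top 161 ((623.9434814453125, -253
[... 293 characters left out ...]
62), (194.41477966308594, 140.2711639404297), 85.39712524414062) 0.05771448161158099
rails 561 ((520.642578125, 31.470458984375), (189.63299560546875, 146.5557861328125), 86.08710479736328)
all ((522.272705078125, 84.68798828125), (312.5617980957031, 150.984130859375), 86.430419921875)
rail 139 [0.06345657 0.44915145] [0.45069878 0.02438424 0.07738888]
rail 142 [0.06047299 0.58298277] [0.58432286 0.02216015 0.07740292]
latch [[617.0, 1.0, 89.0], [615.0, 7.0, 90.0], [624.0, 15.0, 88.0], [611.0, 19.0, 80.0], [614.0, 28.0, 79.0], [619.0, 37.0, 75.0], [618.0, 49.0, 75.0], [619.0, 57.0, 67.0], [615.0, 61.0, 65.0], [616.0, 67.0, 66.0], [635.0, 69.0, 70.0], [608.0, 72.0, 73.0], [632.0, 79.0, 65.0]]
```

View pics/top1.png

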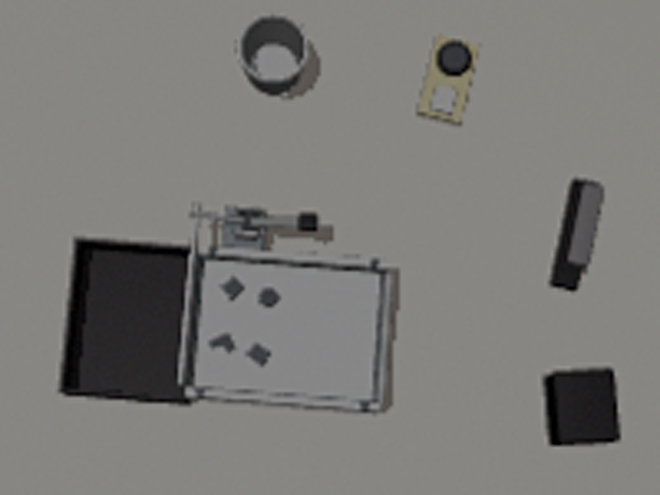

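The crop shows the grey grip bar on a black foot at (577,235), which is the right scraper. The latch grip is at (308,222), and the four offcuts lie between (210,280) and (275,360). I start with the latch.

```bash
cat >> h.py <<'E'
from scipy.spatial.transform import Rotation as R
YAW=-0.062; C=np.array([.5187,.027,0]); RS=R.from_euler('z',YAW)
def w(p): return C+RS.apply(p)          # station -> world, m
def plan(target,xdir_deg,base=None):
    "numbers for carry_out from the present pose to world target, tool down, tool x at xdir"
    s=manip.get_state(); q=np.r_[s["ee_rot"][1:],s["ee_rot"][0]]; r=R.from_quat(q)
    a=np.radians(xdir_deg); t=R.from_matrix(np.array([[np.cos(a),np.sin(a),0],[np.sin(a),-np.cos(a),0],[0,0,-1]]))
    print("t",round(s["clock"],2),"pos",s["position"].round(4),"F",s["contact_force"].round(2),"w",round(s["width"],4))
    print("delta",(r.inv().apply(np.array(target)-s["position"])/.4).round(4),"turn",(np.degrees((r.inv()*t).as_rotvec())/30).round(4))
E
python3 -c "
from h import *
g=w([.1,-.011,.077]);print(g)
plan([g[0],g[1],.13],86.45)"
```

```text
[0.6178263  0.00982511 0.077     ]
t 1.4 pos [ 0.1643 -0.5511  0.2313] F [ 0.25 -0.75  0.59] w 0.0854
delta [ 1.4872 -1.0198  0.2532] turn [ 2.0000e-04  1.0000e-04 -2.3282e+00]
```

{"fn": "carry_out", "kwargs": {"delta_pos": [[0.75,-0.51,0],[0.75,-0.51,0],[0.75,-0.51,0],[0.75,-0.51,0],[0.75,-0.51,0],[0.75,-0.51,0],[0.75,-0.51,0],[0.75,-0.51,0]], "turn": [[0,0,-1],[0,0,-1],[0,0,-1],[0,0,-1],[0,0,-1],[0,0,-1],[0,0,-1],[0,0,-1]], "claw": [-1,-1,-1,-1,-1,-1,-1,-1]}}

```text
clock: 2.2
position: [0.3957, -0.2659, 0.2315]
ee_rot: [-0.0, 0.918, 0.398, 0.001]
contact_force: [1.0, -0.3, -0.3]
width: 0.0854
gripper_force: 0.0
```

```bash
python3 -c "
from h import *
g=w([.1,-.011,.077]);
plan([g[0],g[1],.13],86.45)"
```

```text
t 2.2 pos [ 0.3957 -0.2659  0.2315] F [ 1.04 -0.33 -0.32] w 0.0854
delta [ 0.8822 -0.066   0.2559] turn [ 0.0016 -0.0042 -1.3193]
```

{"fn": "carry_out", "kwargs": {"delta_pos": [[0.87,-0.066,0.12],[0.87,-0.066,0.12],[0.87,-0.066,0.12],[0.87,-0.066,0.12],[0.87,-0.066,0.12],[0.87,-0.066,0.12],[0.87,-0.066,0.12],[0.87,-0.066,0.12],[0.87,-0.066,0.12]], "turn": [[0,0,-1],[0,0,-1],[0,0,-1],[0,0,-1],[0,0,-1],[0,0,-1],[0,0,-1],[0,0,-1],[0,0,-1]], "claw": [-1,-1,-1,-1,-1,-1,-1,-1,-1]}}

```text
clock: 3.1
position: [0.6136, 0.0015, 0.1824]
ee_rot: [-0.0, 0.784, 0.621, -0.001]
contact_force: [-0.9, -0.4, -0.8]
width: 0.0855
gripper_force: 0.0
```

```bash
python3 -c "
from h import *
for c in('top','side'):
    manip.get_image(c);print([(np.round(r['point'],4),r['score']) for r in manip.place_of(c,'latch_grip')])
g=w([.1,-.011,.077]);
plan([g[0],g[1],.13],86.45)"
```

```text
[(array([0.6153, 0.0107, 0.0825]), 0.5)]
[(array([0.5021, 0.089 , 0.0608]), 0.72), (array([0.6196, 0.0089, 0.079 ]), 0.53), (array([0.5256, 0.1198, 0.0815]), 0.42)]
t 3.3 pos [ 6.127e-01 -4.000e-04  1.837e-01] F [ 0.24  0.3  -0.33] w 0.0854
delta [0.0281 0.0065 0.1342] turn [ 1.000e-04  1.400e-03 -3.317e-01]
```

{"fn": "carry_out", "kwargs": {"delta_pos": [[0.028,0.0065,0.1],[0.028,0.0065,0.134],[0.028,0.0065,0.134],[0.028,0.0065,0.2],[0.028,0.0065,0.265],[0.028,0.0065,0.265],[0.028,0.0065,0.265],[0.028,0.0065,0.265]], "turn": [[0,0,-0.332],[0,0,-0.332],[0,0,-0.332],[0,0,-0.332],[0,0,-0.332],[0,0,-0.332],[0,0,-0.332],[0,0,-0.332]], "claw": [-1,-1,-1,-1,-1,-1,-1,-1]}}

```text
clock: 4.1
position: [0.6199, 0.011, 0.0794]
ee_rot: [0.001, 0.728, 0.685, 0.001]
contact_force: [-1.0, -1.2, 0.2]
width: 0.0853
gripper_force: 0.0
```

{"fn": "carry_out", "kwargs": {"delta_pos": [[0,0,0],[0,0,0],[0,0,0],[0,0,0],[0,0,0],[0,0,0],[0,0,0],[0,0,0]], "turn": [[0,0,0],[0,0,0],[0,0,0],[0,0,0],[0,0,0],[0,0,0],[0,0,0],[0,0,0]], "claw": [1,1,1,1,1,1,1,1], "force": 20}}

```text
clock: 4.9
position: [0.6167, 0.0115, 0.0775]
ee_rot: [-0.001, 0.728, 0.686, -0.001]
contact_force: [-4.8, -0.4, 6.2]
width: 0.0151
gripper_force: 24.2
```

{"fn": "carry_out", "kwargs": {"delta_pos": [[0.006,0,-0.014],[0.013,0,-0.027],[0.021,0,-0.039],[0.0305,0,-0.051],[0.041,0,-0.061],[0.053,0,-0.0705],[0.053,0,-0.0705],[0.053,0,-0.0705]], "turn": [[0,0,0],[0,0,0],[0,0,0],[0,0,0],[0,0,0],[0,0,0],[0,0,0],[0,0,0]], "claw": [1,1,1,1,1,1,1,1]}}

```text
clock: 5.7
position: [0.6182, 0.0342, 0.1056]
ee_rot: [-0.002, 0.728, 0.686, -0.001]
contact_force: [-7.1, 1.9, -3.5]
width: 0.0155
gripper_force: 20.3
```

{"fn": "carry_out", "kwargs": {"delta_pos": [[0,0,0],[0,0,0],[0,0,0],[0,0,0],[0,0,0],[0,0,0],[0,0,0]], "turn": [[0,0,0],[0,0,0],[0,0,0],[0,0,0],[0,0,0],[0,0,0],[0,0,0]], "claw": [-1,-1,-1,-1,-1,-1,-1]}}

```text
clock: 6.4
position: [0.6199, 0.0326, 0.1055]
ee_rot: [0.0, 0.728, 0.686, 0.0]
contact_force: [0.3, -0.7, 0.4]
width: 0.0856
gripper_force: 0.0
```

{"fn": "carry_out", "kwargs": {"delta_pos": [[0,0,-0.15],[0,0,-0.2],[-0.2,0,-0.2],[-0.4,0,-0.2],[-0.6,0,-0.2],[-0.6,0,-0.2],[-0.6,0,-0.2],[-0.6,0,-0.2]], "turn": [[0,0,0],[0,0,0.3],[0,0,0.6],[0,0,0.9],[0,0,1],[0,0,1],[0,0,1],[0,0,1]], "claw": [-1,-1,-1,-1,-1,-1,-1,-1]}}

```text
clock: 7.2
position: [0.605, -0.2128, 0.1852]
ee_rot: [0.001, 0.882, 0.471, -0.001]
contact_force: [-0.1, 0.5, -0.5]
width: 0.0852
gripper_force: 0.0
```

```bash
python3 -c "
from h import *
d,P=cloud('side')
cv2.imwrite('pics/side2.png',cv2.resize(d['image'][110:290,230:430][:,:,::-1],None,fx=3.3,fy=3.3,interpolation=cv2.INTER_CUBIC))
plan([.6243,-.2565,.12],-12.1)"
```

```text
t 7.25 pos [ 0.6051 -0.2097  0.1851] F [ 0.14  0.82 -0.13] w 0.0851
delta [-0.0706  0.1049  0.1628] turn [4.0000e-04 5.0000e-04 2.2808e+00]
```

View pics/side2.png

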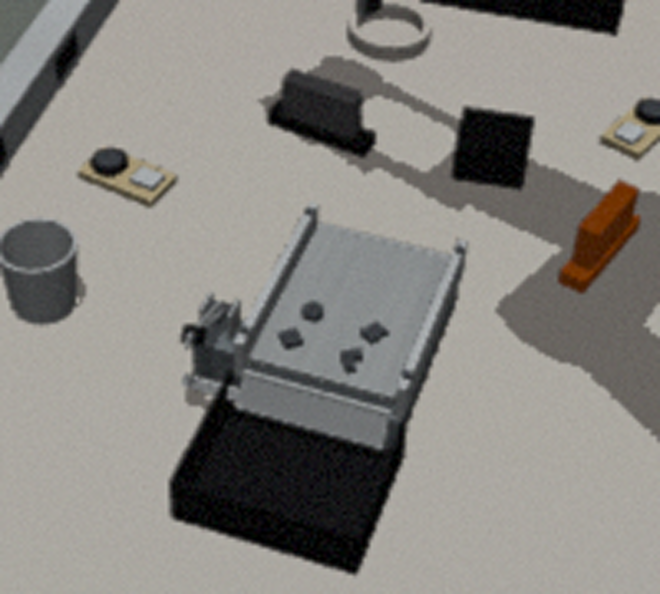

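The gate has dropped, showing as the panel at (315,410), and the lever is thrown over at (195,345). The offcuts are still on the plate. Next is the scraper.

{"fn": "carry_out", "kwargs": {"delta_pos": [[-0.07,0.105,0.1],[-0.07,0.105,0.1],[-0.07,0.105,0.1],[-0.07,0.105,0.1]], "turn": [[0,0,1],[0,0,1],[0,0,1],[0,0,1]], "claw": [-1,-1,-1,-1]}}

```text
clock: 7.65
position: [0.6251, -0.2521, 0.1444]
ee_rot: [-0.001, 0.974, 0.228, -0.001]
contact_force: [0.0, -0.4, 0.0]
width: 0.0855
gripper_force: 0.0
```

{"fn": "carry_out", "kwargs": {"delta_pos": [[0,0,0],[0,0,0],[0,0,0],[0,0,0],[0,0,0]], "turn": [[0,0,1],[0,0,1],[0,0,1],[0,0,1],[0,0,1]], "claw": [-1,-1,-1,-1,-1]}}

```text
clock: 8.15
position: [0.6253, -0.2518, 0.1455]
ee_rot: [-0.0, 1.0, -0.029, -0.0]
contact_force: [-0.2, 1.2, 1.5]
width: 0.0854
gripper_force: 0.0
```

```bash
python3 -c "
from h import *
d,P=cloud('side')
s=sel(P,(.55,.70),(-.34,-.18),(.05,.070)); print(len(s),rect(s),s.mean(0))
plan([.6243,-.2555,.026],-12.1)"
```

```text
158 ((623.5924682617188, -253.76589965820312), (26.114744186401367, 78.86377716064453), 77.56694793701172) [ 0.62215251 -0.25153076  0.05849847]
t 8.2 pos [ 0.6252 -0.252   0.1455] F [ 0.24 -0.36  0.18] w 0.0854
delta [-0.0018  0.009   0.2987] turn [-0.0011  0.0004  0.2943]
```

{"fn": "carry_out", "kwargs": {"delta_pos": [[-0.002,0.009,0],[-0.002,0.009,0.1],[-0.002,0.009,0.2],[-0.002,0.009,0.299],[-0.002,0.009,0.299],[-0.002,0.009,0.299]], "turn": [[0,0,0.294],[0,0,0.294],[0,0,0.294],[0,0,0.294],[0,0,0.294],[0,0,0.294]], "claw": [-1,-1,-1,-1,-1,-1]}}

```text
clock: 8.8
position: [0.6241, -0.2565, 0.0259]
ee_rot: [-0.0, 0.994, -0.106, -0.0]
contact_force: [0.2, -0.6, 0.4]
width: 0.0855
gripper_force: 0.0
```

{"fn": "carry_out", "kwargs": {"delta_pos": [[0,0,0],[0,0,0],[0,0,0],[0,0,0],[0,0,0],[0,0,0],[0,0,0],[0,0,0]], "turn": [[0,0,0],[0,0,0],[0,0,0],[0,0,0],[0,0,0],[0,0,0],[0,0,0],[0,0,0]], "claw": [1,1,1,1,1,1,1,1], "force": 70}}

```text
clock: 9.6
position: [0.6245, -0.2574, 0.0271]
ee_rot: [0.0, 0.994, -0.107, 0.001]
contact_force: [-0.7, 0.2, 6.2]
width: 0.0214
gripper_force: 69.4
```

{"fn": "carry_out", "kwargs": {"delta_pos": [[0,0,-0.1],[0,0,-0.2],[0,0,-0.3],[0,0,-0.35],[0,0,-0.35],[0,0,-0.35],[0,0,-0.35],[0,0,-0.35]], "turn": [[0,0,0],[0,0,0],[0,0,0],[0,0,0],[0,0,0],[0,0,0],[0,0,0],[0,0,0]], "claw": [1,1,1,1,1,1,1,1]}}

```text
clock: 10.4
position: [0.6229, -0.2564, 0.1633]
ee_rot: [-0.001, 0.994, -0.107, -0.002]
contact_force: [-0.3, 1.0, -2.0]
width: 0.021
gripper_force: 68.9
```

```bash
python3 -c "
from h import *
d,P=cloud('side')
s0=manip.get_state();print(s0['moment'])
c=s0['position'];a=sel(P,(c[0]-.08,c[0]+.08),(c[1]-.08,c[1]+.08),(c[2]-.035,c[2]-.012)); print(len(a),rect(a),a.min(0),a.mean(0))
cv2.imwrite('pics/side3.png',cv2.resize(d['image'][60:240,230:430][:,:,::-1],None,fx=3.3,fy=3.3,interpolation=cv2.INTER_CUBIC))
g=w([0,-.045,.13]);plan(g,np.degrees(YAW))"
```

```text
[-0.08603967  0.03496202  0.02750596]
168 ((623.1558837890625, -251.94796752929688), (30.637123107910156, 110.86932373046875), 80.43572998046875) [ 0.56704956 -0.2705056   0.1361522 ] [ 0.61718897 -0.24409787  0.14500608]
t 10.45 pos [ 0.6232 -0.2565  0.1637] F [ 0.79 -0.85 -1.87] w 0.0209
delta [-0.3884 -0.526   0.0862] turn [-0.0024  0.0067 -0.2901]
```

View pics/side3.png

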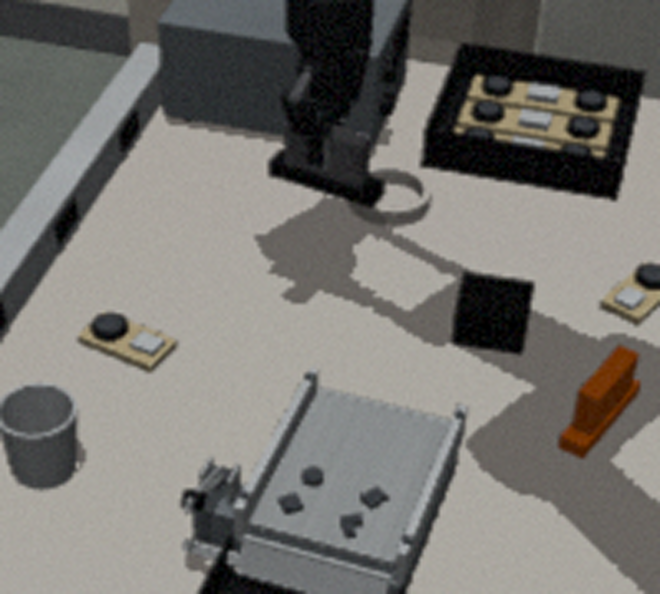

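The scraper at (325,175) hangs level, gripped at its middle, and everything else is unchanged. I move to just above the hinge end of the plate.

{"fn": "carry_out", "kwargs": {"delta_pos": [[-0.388,-0.526,0],[-0.388,-0.526,0],[-0.388,-0.526,0],[-0.388,-0.526,0],[-0.388,-0.526,0],[-0.388,-0.526,0],[-0.388,-0.526,0],[-0.388,-0.526,0.08],[-0.388,-0.526,0.086],[-0.388,-0.526,0.086],[-0.388,-0.526,0.086]], "turn": [[0,0,-0.29],[0,0,-0.29],[0,0,-0.29],[0,0,-0.29],[0,0,-0.29],[0,0,-0.29],[0,0,-0.29],[0,0,-0.29],[0,0,-0.29],[0,0,-0.29],[0,0,-0.29]], "claw": [1,1,1,1,1,1,1,1,1,1,1]}}

```text
clock: 11.55
position: [0.5182, -0.0196, 0.132]
ee_rot: [0.0, 0.999, -0.032, 0.001]
contact_force: [0.9, -0.2, -1.4]
width: 0.0211
gripper_force: 69.3
```

```bash
python3 -c "
from h import *
for c in('top','side'):
    d,P=cloud(c);q=manip.get_state()['position']
    a=sel(P,(q[0]-.075,q[0]+.075),(q[1]-.08,q[1]+.08),(.095,.122)); print(c,len(a),rect(a) if len(a)>3 else '')
    print([(np.round(r['point'],3),round(r['score'],2)) for r in manip.place_of(c,'scraper_foot')])
    cv2.imwrite(f'pics/{c}4.png',cv2.resize(d['image'][160:250,250:370][:,:,::-1],None,fx=6,fy=6,interpolation=cv2.INTER_CUBIC))
g=w([0,-.045,.0855]);plan(g,np.degrees(YAW))"
```

```text
top 43 ((481.0684814453125, -17.725866317749023), (35.701332092285156, 23.758441925048828), 0.633017361164093)
[(array([ 0.334, -0.158, -0.001]), 0.6), (array([ 0.515, -0.021,  0.103]), 0.48), (array([0.554, 0.076, 0.06 ]), 0.33)]
side 233 ((518.3715209960938, -15.93115234375), (28.557571411132812, 111.09490203857422), 86.11460876464844)
[(array([ 0.33 , -0.162,  0.006]), 0.8), (array([ 0.511, -0.021,  0.105]), 0.61), (array([0.499, 0.087, 0.056]), 0.6)]
t 11.75 pos [ 0.5177 -0.0189  0.1323] F [ 0.22  0.46 -1.2 ] w 0.021
delta [-0.0049 -0.0023  0.1169] turn [ 0.0006 -0.003  -0.001 ]
```

View pics/side4.png

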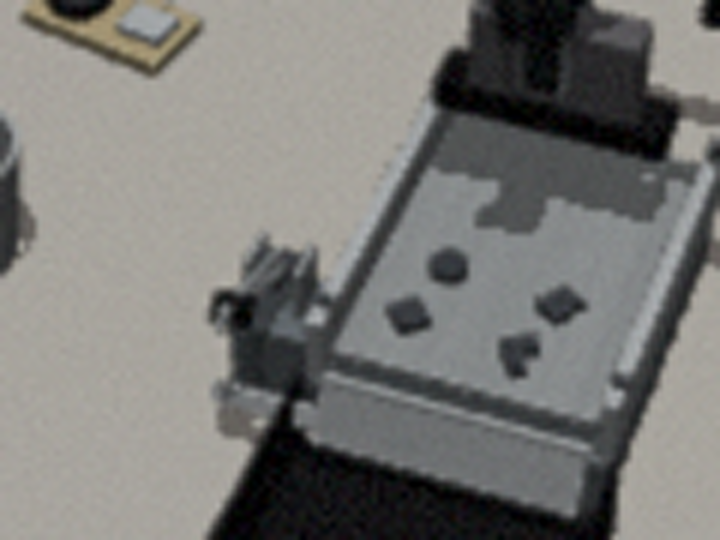

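{"fn": "carry_out", "kwargs": {"delta_pos": [[-0.005,-0.014,0],[-0.005,-0.014,0.05],[-0.005,-0.014,0.1],[-0.005,-0.014,0.11],[-0.005,-0.014,0.11],[-0.005,-0.014,0.11]], "turn": [[0,0,0],[0,0,0],[0,0,0],[0,0,0],[0,0,0],[0,0,0]], "claw": [1,1,1,1,1,1]}}

```text
clock: 12.35
position: [0.5161, -0.0127, 0.0883]
ee_rot: [0.0, 1.0, -0.031, 0.001]
contact_force: [1.0, -0.5, -1.6]
width: 0.0211
gripper_force: 69.4
```

{"fn": "carry_out", "kwargs": {"delta_pos": [[0,0,0.0025],[0,0,0.005],[0,0,0.005],[0,0,0.005]], "turn": [[0,0,0],[0,0,0],[0,0,0],[0,0,0]], "claw": [1,1,1,1]}}

```text
clock: 12.75
position: [0.5155, -0.0128, 0.0857]
ee_rot: [0.0, 1.0, -0.031, 0.0]
contact_force: [-0.1, 0.6, -1.0]
width: 0.0211
gripper_force: 69.4
```

{"fn": "carry_out", "kwargs": {"delta_pos": [[0,0,0.002],[0,0,0.002],[0,0,0.002]], "turn": [[0,0,0],[0,0,0],[0,0,0]], "claw": [1,1,1]}}

```text
clock: 13.05
position: [0.5155, -0.0128, 0.085]
ee_rot: [0.0, 1.0, -0.031, 0.0]
contact_force: [-0.3, -0.9, 1.7]
width: 0.021
gripper_force: 70.0
```

{"fn": "carry_out", "kwargs": {"delta_pos": [[0,0,0.0015],[0,0,0.0015],[0,0,0.0015]], "turn": [[0,0,0],[0,0,0],[0,0,0]], "claw": [1,1,1]}}

```text
clock: 13.35
position: [0.5155, -0.0128, 0.0848]
ee_rot: [0.0, 1.0, -0.031, 0.0]
contact_force: [-2.2, -0.5, 4.9]
width: 0.0211
gripper_force: 70.6
```

{"fn": "carry_out", "kwargs": {"delta_pos": [[0,0,0.001],[0,0,0.001],[0,0,0.001]], "turn": [[0,0,0],[0,0,0],[0,0,0]], "claw": [1,1,1]}}

```text
clock: 13.65
position: [0.5156, -0.0128, 0.0847]
ee_rot: [0.0, 1.0, -0.031, 0.0]
contact_force: [-2.5, 0.5, 7.8]
width: 0.0213
gripper_force: 70.8
```

{"fn": "carry_out", "kwargs": {"delta_pos": [[0,-0.006,0.0002],[0,-0.0125,0.0004],[0,-0.019,0.0006],[0,-0.025,0.0008],[0,-0.031,0.001],[0,-0.0375,0.0012],[0,-0.044,0.0014],[0,-0.05,0.0016],[0,-0.05,0.0016]], "turn": [[-0.003,0,0],[-0.007,0,0],[-0.01,0,0],[-0.014,0,0],[-0.017,0,0],[-0.021,0,0],[-0.024,0,0],[-0.028,0,0],[-0.028,0,0]], "claw": [1,1,1,1,1,1,1,1,1]}}

```text
clock: 14.55
position: [0.518, 0.0061, 0.0841]
ee_rot: [0.009, 0.999, -0.03, 0.001]
contact_force: [0.1, -3.8, 6.2]
width: 0.0207
gripper_force: 70.5
```

```bash
cat >> h.py <<'E'
def st():
    s=manip.get_state();p=RS.inv().apply(s["position"]-C)
    print("t",round(s["clock"],2),"station",(p*1000).round(1),"F",RS.inv().apply(s["contact_force"]).round(2),"M",RS.inv().apply(s["moment"]).round(2),"tilt",R.from_quat(np.r_[s["ee_rot"][1:],s["ee_rot"][0]]).apply([0,0,1]).round(4))
E
python3 -c "
from h import *
st()"
```

```text
t 14.55 station [  0.6 -20.9  84.1] F [ 0.33 -3.77  6.15] M [-0.52  0.15  0.03] tilt [ 0.002  -0.0173 -0.9998]
```

{"fn": "carry_out", "kwargs": {"delta_pos": [[0,-0.006,0.0008],[0,-0.0125,0.0014],[0,-0.019,0.0018],[0,-0.025,0.002],[0,-0.031,0.0022],[0,-0.0375,0.0024],[0,-0.044,0.0026],[0,-0.05,0.0028]], "turn": [[-0.002,0,0],[-0.004,0,0],[-0.005,0,0],[-0.007,0,0],[-0.009,0,0],[-0.011,0,0],[-0.012,0,0],[-0.0145,0,0]], "claw": [1,1,1,1,1,1,1,1]}}

```text
clock: 15.35
position: [0.5194, 0.0255, 0.0829]
ee_rot: [0.013, 0.999, -0.03, 0.001]
contact_force: [-0.4, -3.9, 6.6]
width: 0.0207
gripper_force: 70.6
```

```bash
python3 -c "
from h import *
st()"
```

```text
t 15.35 station [ 0.8 -1.4 82.9] F [-0.17 -3.88  6.63] M [-0.81  0.11  0.02] tilt [ 0.002  -0.0257 -0.9997]
```

{"fn": "carry_out", "kwargs": {"delta_pos": [[0,-0.006,0.0007],[0,-0.0125,0.0012],[0,-0.019,0.0017],[0,-0.025,0.002],[0,-0.031,0.0023],[0,-0.0375,0.0026],[0,-0.044,0.0029],[0,-0.05,0.0032]], "turn": [[-0.002,0,0],[-0.004,0,0],[-0.005,0,0],[-0.007,0,0],[-0.009,0,0],[-0.011,0,0],[-0.012,0,0],[-0.0145,0,0]], "claw": [1,1,1,1,1,1,1,1]}}

```text
clock: 16.15
position: [0.5207, 0.0453, 0.0813]
ee_rot: [0.017, 0.999, -0.03, 0.001]
contact_force: [-0.0, -5.2, 7.6]
width: 0.0214
gripper_force: 70.7
```

```bash
python3 -c "
from h import *
st()"
```

```text
t 16.15 station [ 0.8 18.4 81.3] F [ 0.32 -5.19  7.57] M [-0.93  0.18 -0.03] tilt [ 0.0016 -0.0335 -0.9994]
```

{"fn": "carry_out", "kwargs": {"delta_pos": [[0,-0.006,0.0003],[0,-0.0125,0.0006],[0,-0.019,0.0009],[0,-0.025,0.0012],[0,-0.031,0.0015],[0,-0.0375,0.0018],[0,-0.044,0.0022],[0,-0.05,0.0026]], "turn": [[-0.002,0,0],[-0.004,0,0],[-0.005,0,0],[-0.007,0,0],[-0.009,0,0],[-0.011,0,0],[-0.012,0,0],[-0.0145,0,0]], "claw": [1,1,1,1,1,1,1,1]}}

```text
clock: 16.95
position: [0.5218, 0.0653, 0.0797]
ee_rot: [0.02, 0.999, -0.03, 0.001]
contact_force: [-0.5, -4.3, 8.0]
width: 0.0214
gripper_force: 70.7
```

```bash
python3 -c "
from h import *
st()"
```

```text
t 16.95 station [ 0.8 38.4 79.7] F [-0.22 -4.35  8.01] M [-0.97  0.07  0.03] tilt [ 0.001  -0.041  -0.9992]
```

{"fn": "carry_out", "kwargs": {"delta_pos": [[0,-0.006,0.0003],[0,-0.0125,0.0006],[0,-0.019,0.001],[0,-0.025,0.0013],[0,-0.031,0.0016],[0,-0.0375,0.0019],[0,-0.044,0.0022],[0,-0.05,0.0026]], "turn": [[-0.002,0,0],[-0.004,0,0],[-0.005,0,0],[-0.007,0,0],[-0.009,0,0],[-0.011,0,0],[-0.012,0,0],[-0.0145,0,0]], "claw": [1,1,1,1,1,1,1,1]}}

```text
clock: 17.75
position: [0.523, 0.0852, 0.0779]
ee_rot: [0.024, 0.999, -0.03, 0.001]
contact_force: [-0.6, -6.1, 7.4]
width: 0.021
gripper_force: 70.8
```

```bash
python3 -c "
from h import *
st()
d,P=cloud('side')
cv2.imwrite('pics/side5.png',cv2.resize(d['image'][160:290,250:370][:,:,::-1],None,fx=4.6,fy=4.6,interpolation=cv2.INTER_CUBIC))"
```

```text
t 17.75 station [ 0.7 58.3 77.9] F [-0.17 -6.15  7.41] M [-0.98  0.13  0.01] tilt [ 3.000e-04 -4.850e-02 -9.988e-01]
```

View pics/side5.png

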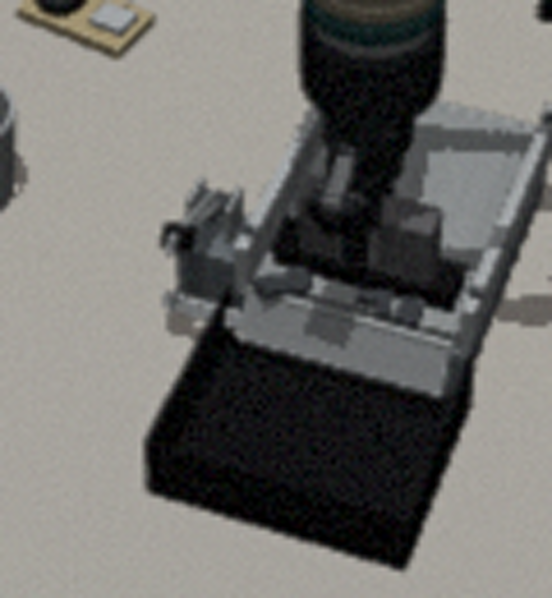

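The plate behind the scraper is clean and all the offcuts sit ahead of the foot, at about (285,285) to (405,305). I continue out to the free end.

{"fn": "carry_out", "kwargs": {"delta_pos": [[0,-0.006,0.0002],[0,-0.0125,0.0004],[0,-0.019,0.0006],[0,-0.025,0.0008],[0,-0.031,0.001],[0,-0.0375,0.0012],[0,-0.042,0.0014],[0,-0.042,0.0014]], "turn": [[0,0,0],[0,0,0],[0,0,0],[0,0,0],[0,0,0],[0,0,0],[0,0,0],[0,0,0]], "claw": [1,1,1,1,1,1,1,1]}}

```text
clock: 18.6
position: [0.5233, 0.0889, 0.0778]
ee_rot: [0.037, 0.999, -0.025, -0.0]
contact_force: [-2.0, -39.2, 15.6]
width: 0.0212
gripper_force: 72.9
```

```bash
python3 -c "
from h import *
st()
d,P=cloud('side')
cv2.imwrite('pics/side6.png',cv2.resize(d['image'][180:290,260:360][:,:,::-1],None,fx=5.4,fy=5.4,interpolation=cv2.INTER_CUBIC))"
```

```text
t 18.6 station [ 0.7 62.  77.8] F [  0.45 -39.27  15.57] M [-7.85 -0.13 -0.  ] tilt [-0.0024 -0.0741 -0.9972]
```

View pics/side6.png

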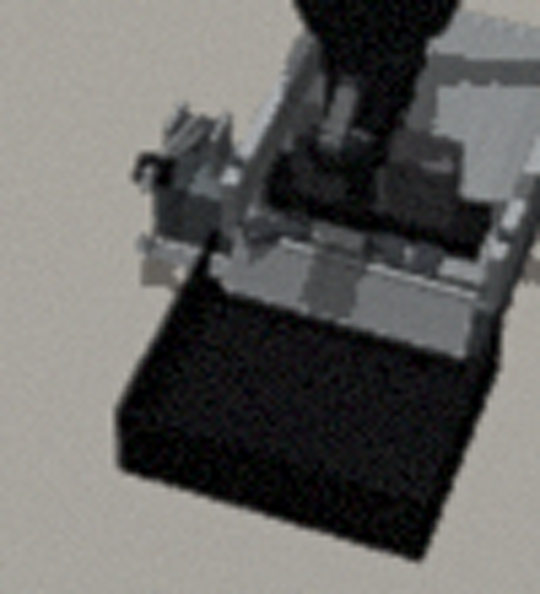

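The scraper is jammed: 39 N of drag, with the offcuts at (265,230) to (430,255) caught on the gate's hinge lip because the plate has sunk below it. I back off and ease the force so the plate rises.

{"fn": "carry_out", "kwargs": {"delta_pos": [[0,0.01,-0.001],[0,0.02,-0.002],[0,0.03,-0.004],[0,0.042,-0.005],[0,0.05,-0.006],[0,0.05,-0.006],[0,0.05,-0.006]], "turn": [[0,0,0],[0,0,0],[0,0,0],[0,0,0],[0,0,0],[0,0,0],[0,0,0]], "claw": [1,1,1,1,1,1,1]}}

```text
clock: 19.35
position: [0.5227, 0.0849, 0.0794]
ee_rot: [0.021, 0.999, -0.032, 0.001]
contact_force: [0.1, 1.1, 4.6]
width: 0.0212
gripper_force: 71.7
```

```bash
python3 -c "
from h import *
st()
d,P=cloud('top')
S=RS.inv().apply(P.reshape(-1,3)-C).reshape(P.shape)*1000
for lo in range(66,130,4):
    m=(S[...,1]>lo)&(S[...,1]<lo+4)&(abs(S[...,0])<60); 
    if m.any(): print(lo,m.sum(),np.percentile(S[...,2][m],[10,50,90]).round(1),end='; ')
d,P=cloud('side')
S=RS.inv().apply(P.reshape(-1,3)-C).reshape(P.shape)*1000
print()
for lo in range(66,130,4):
    m=(S[...,1]>lo)&(S[...,1]<lo+4)&(abs(S[...,0])<60); 
    if m.any(): print(lo,m.sum(),np.percentile(S[...,2][m],[10,50,90]).round(1),end='; ')
"
```

```text
t 19.35 station [ 0.4 58.1 79.4] F [0.07 1.12 4.64] M [ 0.36  0.09 -0.09] tilt [ 3.000e-04 -4.270e-02 -9.991e-01]
66 107 [108.9 469.1 482.8]; 70 94 [112.9 473.2 481.8]; 74 99 [ 54.  471.3 482.1]; 78 94 [ 54.2 471.7 482.4]; 82 90 [ 56.1 473.4 481.6]; 86 89 [ 52.1 473.1 482.2]; 90 90 [ 51.4 472.  481.3]; 94 87 [ 45.6 473.  481.3]; 98 88 [ 35.7 473.5 480.7]; 102 97 [ 26.5 471.8 480.8]; 106 93 [  7.4 475.7 481.5]; 110 114 [  2.7 474.3 481.9]; 114 108 [  2.4 477.  483.1]; 118 109 [  2.8 476.8 484. ]; 122 98 [  2.7 476.8 483.3]; 126 82 [  2.8 473.6 482.5]; 
66 299 [ 55.8  81.1 472.4]; 70 336 [ 54.3  91.2 473. ]; 74 166 [ 51.3 239.  478.8]; 78 257 [ 49.9 186.6 474.1]; 82 304 [ 51.  218.9 474.9]; 86 232 [ 55.4 277.7 476.1]; 90 301 [ 45.4 271.5 471. ]; 94 520 [ 38.3 247.8 374.1]; 98 751 [ 33.4 245.8 368.8]; 102 761 [ 23.4 286.6 374.8]; 106 223 [  3.4 181.8 475. ]; 110 103 [  2.1   6.2 480.4]; 114 97 [  2.3   9.4 480.8]; 118 146 [  3.1 418.4 482.3]; 122 289 [  4.1 439.9 480.3]; 126 332 [  4.1 454.  479.3];
```

{"fn": "carry_out", "kwargs": {"delta_pos": [[0,-0.004,0.0008],[0,-0.008,0.0012],[0,-0.012,0.0014],[0,-0.016,0.0015],[0,-0.016,0.0015]], "turn": [[0,0,0],[0,0,0],[0,0,0],[0,0,0],[0,0,0]], "claw": [1,1,1,1,1]}}

```text
clock: 19.95
position: [0.5228, 0.0872, 0.0788]
ee_rot: [0.026, 0.999, -0.029, 0.0]
contact_force: [-0.5, -9.7, 8.0]
width: 0.0215
gripper_force: 71.9
```

```bash
python3 -c "
from h import *
st()"
```

```text
t 19.95 station [ 0.4 60.4 78.8] F [ 0.12 -9.72  7.96] M [-1.89  0.1   0.09] tilt [-7.000e-04 -5.140e-02 -9.987e-01]
```

{"fn": "carry_out", "kwargs": {"delta_pos": [[0,0.006,-0.003],[0,0.014,-0.006],[0,0.014,-0.008],[0,0.014,-0.008],[0,0.014,-0.008]], "turn": [[0,0,0],[0.02,0,0],[0.05,0,0],[0.05,0,0],[0.05,0,0]], "claw": [1,1,1,1,1]}}

```text
clock: 20.45
position: [0.5224, 0.0853, 0.0813]
ee_rot: [0.009, 0.999, -0.031, 0.001]
contact_force: [3.0, 3.2, 4.2]
width: 0.0208
gripper_force: 71.6
```

```bash
python3 -c "
from h import *
st()"
```

```text
t 20.45 station [ 0.  58.4 81.3] F [2.78 3.35 4.22] M [ 0.52 -0.37 -0.05] tilt [ 9.000e-04 -1.750e-02 -9.998e-01]
```

{"fn": "carry_out", "kwargs": {"delta_pos": [[0,0.005,-0.002],[0,0.008,-0.004],[0,0.008,-0.004],[0,0.008,-0.004]], "turn": [[0,0,0],[0,0,0],[0,0,0],[0,0,0]], "claw": [1,1,1,1]}}

```text
clock: 20.85
position: [0.5208, 0.0814, 0.0824]
ee_rot: [0.01, 0.999, -0.031, -0.001]
contact_force: [0.4, 1.3, 2.7]
width: 0.0213
gripper_force: 71.4
```

```bash
python3 -c "
from h import *
st()
i=manip.get_image('side')['image'][195:260,275:355];j=manip.get_image('top')['image'][170:245,250:340]
f=lambda a:cv2.resize(a[:,:,::-1],(480,390),interpolation=cv2.INTER_CUBIC)
o=np.clip(cv2.hconcat([f(i)[:,:400],f(j)[:,:400]]).astype(float)*1.6,0,255)
cv2.imwrite('pics/both7.png',o)"
```

```text
t 20.85 station [-1.3 54.4 82.4] F [0.3  1.3  2.71] M [ 0.42 -0.26  0.04] tilt [-0.0021 -0.0192 -0.9998][ WARN:0@1.502] global loadsave.cpp:1063 imwrite_ Unsupported depth image for selected encoder is fallbacked to CV_8U.
```

View pics/both7.png

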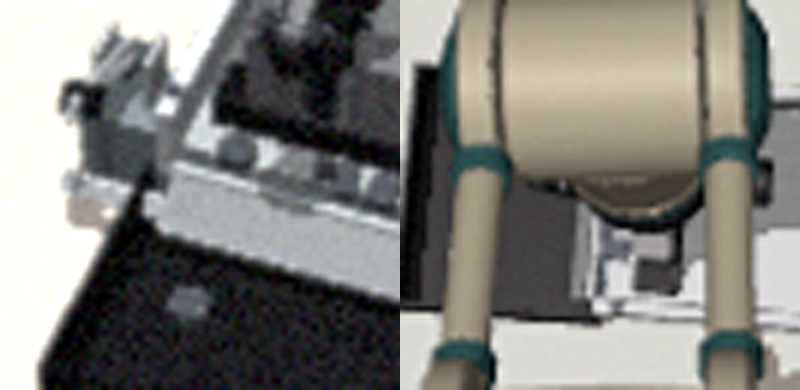

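One offcut is already in the tray at (188,300). The disc at (235,150) and the other two are still at the edge ahead of the foot. With the plate nearly level, I push again.

{"fn": "carry_out", "kwargs": {"delta_pos": [[0.003,-0.006,0],[0.003,-0.012,0],[0.003,-0.018,0],[0.003,-0.024,0],[0.003,-0.03,0],[0.003,-0.036,0]], "turn": [[0,0,0],[0,0,0],[0,0,0],[0,0,0],[0,0,0],[0,0,0]], "claw": [1,1,1,1,1,1]}}

```text
clock: 21.55
position: [0.5234, 0.096, 0.0824]
ee_rot: [0.01, 0.999, -0.031, -0.0]
contact_force: [-0.7, -2.2, 1.6]
width: 0.021
gripper_force: 71.2
```

```bash
python3 -c "
from h import *
st()"
```

```text
t 21.55 station [ 0.4 69.2 82.4] F [-0.52 -2.24  1.55] M [-0.43 -0.03 -0.05] tilt [-0.0012 -0.0191 -0.9998]
```

{"fn": "carry_out", "kwargs": {"delta_pos": [[0,-0.006,0],[0,-0.012,0],[0,-0.018,0],[0,-0.024,0],[0,-0.03,0],[0,-0.036,0],[0,-0.036,0]], "turn": [[0,0,0],[0,0,0],[0,0,0],[0,0,0],[0,0,0],[0,0,0],[0,0,0]], "claw": [1,1,1,1,1,1,1]}}

```text
clock: 22.25
position: [0.5243, 0.1108, 0.0821]
ee_rot: [0.009, 0.999, -0.031, -0.0]
contact_force: [0.4, -0.7, 2.7]
width: 0.0206
gripper_force: 71.1
```

```bash
python3 -c "
from h import *
st()
i=manip.get_image('side')['image'][195:260,275:355]
o=cv2.convertScaleAbs(cv2.resize(i[:,:,::-1],(720,585),interpolation=cv2.INTER_CUBIC),alpha=1.7)
cv2.imwrite('pics/side8.png',o)"
```

```text
t 22.25 station [ 0.4 83.9 82.1] F [ 0.48 -0.65  2.65] M [-0.14 -0.12 -0.04] tilt [-0.001  -0.0183 -0.9998]
```

View pics/side8.png

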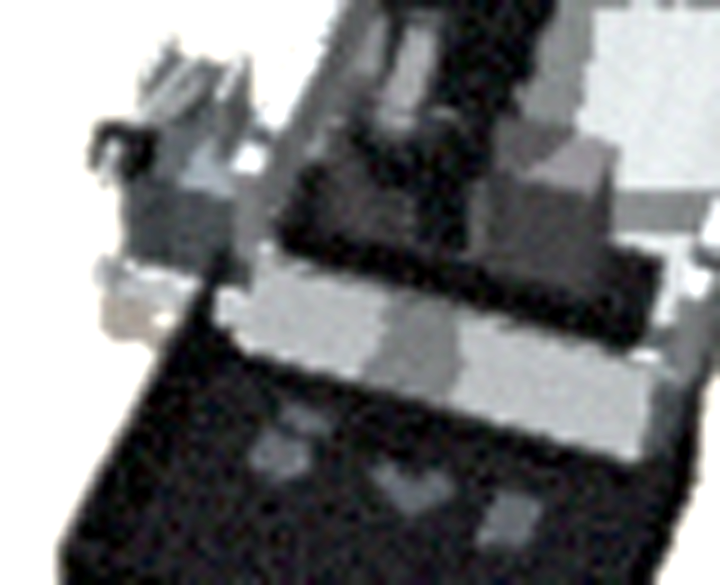

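All four offcuts are in the tray, at (300,415), (280,455), (410,485) and (510,515). Now I press firmly near the free end with nothing in the way.

{"fn": "carry_out", "kwargs": {"delta_pos": [[0,0.01,0],[0,0.02,0],[0,0.03,0],[0,0.03,0.004],[0,0.03,0.008],[0,0.03,0.011],[0,0.03,0.011],[0,0.03,0.011]], "turn": [[0,0,0],[0,0,0],[0,0,0],[-0.02,0,0],[-0.04,0,0],[-0.05,0,0],[-0.05,0,0],[-0.05,0,0]], "claw": [1,1,1,1,1,1,1,1]}}

```text
clock: 23.1
position: [0.5237, 0.098, 0.0783]
ee_rot: [0.023, 0.999, -0.031, -0.0]
contact_force: [-0.5, 0.1, 5.3]
width: 0.0212
gripper_force: 71.7
```

```bash
python3 -c "
from h import *
st()"
```

```text
t 23.1 station [ 0.6 71.2 78.3] F [-0.46  0.04  5.34] M [ 0.15 -0.   -0.05] tilt [-0.0024 -0.0461 -0.9989]
```

Pressure is about 7 N. I press a little more to reach 9 N and hold it while moving out a few millimetres.

{"fn": "carry_out", "kwargs": {"delta_pos": [[0,0,0.003],[0,0,0.006],[0,0,0.006],[0,-0.005,0.006],[0,-0.01,0.006],[0,-0.01,0.006]], "turn": [[0,0,0],[-0.01,0,0],[-0.01,0,0],[-0.01,0,0],[-0.01,0,0],[-0.01,0,0]], "claw": [1,1,1,1,1,1]}}

```text
clock: 23.7
position: [0.5239, 0.1002, 0.0761]
ee_rot: [0.027, 0.999, -0.03, -0.0]
contact_force: [-0.6, -4.3, 8.2]
width: 0.0212
gripper_force: 71.9
```

```bash
python3 -c "
from h import *
st()"
```

```text
t 23.7 station [ 0.7 73.4 76.1] F [-0.35 -4.35  8.24] M [-0.79  0.    0.04] tilt [-0.0026 -0.0549 -0.9985]
```

About 10 N. Now I lift and return.

{"fn": "carry_out", "kwargs": {"delta_pos": [[0,0,-0.03],[0,0,-0.08],[0,0,-0.15],[0,0,-0.2],[0,0,-0.2],[0,0,-0.2]], "turn": [[0,0,0],[0,0,0],[0.05,0,0],[0.1,0,0],[0.1,0,0],[0.1,0,0]], "claw": [1,1,1,1,1,1]}}

```text
clock: 24.3
position: [0.5231, 0.1059, 0.1546]
ee_rot: [-0.001, 1.0, -0.031, -0.001]
contact_force: [0.6, -1.0, -3.2]
width: 0.0212
gripper_force: 70.8
```

```bash
python3 -c "
from h import *
st();plan([.6243,-.2565,.09],-12.1)"
```

```text
t 24.3 station [ -0.5  79.  154.6] F [ 0.7  -0.95 -3.24] M [0.02 0.03 0.02] tilt [-0.0014  0.0014 -1.    ]
t 24.3 pos [0.5231 0.1059 0.1546] F [ 0.64 -0.99 -3.24] w 0.0212
delta [0.3092 0.8887 0.1599] turn [-0.0022  0.0031  0.2842]
```

{"fn": "carry_out", "kwargs": {"delta_pos": [[0.309,0.889,0],[0.309,0.889,0],[0.309,0.889,0],[0.309,0.889,0],[0.309,0.889,0],[0.309,0.889,0],[0.309,0.889,0],[0.309,0.889,0],[0.309,0.889,0.16],[0.309,0.889,0.16],[0.309,0.889,0.16],[0.309,0.889,0.16]], "turn": [[0,0,0.284],[0,0,0.284],[0,0,0.284],[0,0,0.284],[0,0,0.284],[0,0,0.284],[0,0,0.284],[0,0,0.284],[0,0,0.284],[0,0,0.284],[0,0,0.284],[0,0,0.284]], "claw": [1,1,1,1,1,1,1,1,1,1,1,1]}}

```text
clock: 25.5
position: [0.6252, -0.2554, 0.0902]
ee_rot: [-0.001, 0.995, -0.105, -0.001]
contact_force: [0.3, 0.5, -1.1]
width: 0.0216
gripper_force: 70.8
```

```bash
python3 -c "
from h import *
d,P=cloud('side');q=manip.get_state()['position']
a=sel(P,(q[0]-.08,q[0]+.08),(q[1]-.08,q[1]+.08),(q[2]-.04,q[2]-.012)); print(rect(a),a[:,2].min())
for lo in(.56,.58,.60,.62,.64,.66):
    b=a[(a[:,0]>lo)&(a[:,0]<lo+.02)]
    if len(b): print(lo,b[:,2].min().round(4))
plan([.6243,-.2565,.028],-12.1)"
```

```text
((625.3084106445312, -251.96385192871094), (32.21402359008789, 112.156982421875), 79.19436645507812) 0.06104102292169378
0.56 0.0628
0.58 0.0649
0.6 0.0635
0.62 0.0633
0.64 0.0631
0.66 0.061
t 25.55 pos [ 0.6261 -0.2559  0.0916] F [ 0.53 -0.31 -0.81] w 0.0211
delta [-0.0042  0.0027  0.159 ] turn [-0.0029 -0.0021  0.0029]
```

{"fn": "carry_out", "kwargs": {"delta_pos": [[-0.003,0,0.08],[-0.003,0,0.13],[-0.003,0,0.153],[-0.003,0,0.158],[-0.003,0,0.162],[-0.003,0,0.162]], "turn": [[0,0,0],[0,0,0],[0,0,0],[0,0,0],[0,0,0],[0,0,0]], "claw": [1,1,1,1,1,1]}}

```text
clock: 26.15
position: [0.6251, -0.2564, 0.0273]
ee_rot: [-0.0, 0.994, -0.105, 0.001]
contact_force: [0.1, -0.3, -2.2]
width: 0.021
gripper_force: 71.0
```

{"fn": "carry_out", "kwargs": {"delta_pos": [[0,0,0.002],[0,0,0.003],[0,0,0.003]], "turn": [[0,0,0],[0,0,0],[0,0,0]], "claw": [1,1,1]}}

```text
clock: 26.45
position: [0.6252, -0.2565, 0.0271]
ee_rot: [-0.0, 0.994, -0.105, 0.002]
contact_force: [-0.9, 1.2, 5.3]
width: 0.0213
gripper_force: 72.2
```

The scraper is on the bench. I release it and rise.

{"fn": "carry_out", "kwargs": {"delta_pos": [[0,0,-0.002],[0,0,-0.002],[0,0,-0.002],[0,0,-0.002],[0,0,-0.002],[0,0,-0.002],[0,0,-0.002],[0,0,-0.002]], "turn": [[0,0,0],[0,0,0],[0,0,0],[0,0,0],[0,0,0],[0,0,0],[0,0,0],[0,0,0]], "claw": [-1,-1,-1,-1,-1,-1,-1,-1]}}

```text
clock: 27.25
position: [0.6241, -0.256, 0.0253]
ee_rot: [-0.001, 0.994, -0.105, -0.0]
contact_force: [0.1, -0.7, 1.2]
width: 0.0853
gripper_force: 0.0
```

{"fn": "carry_out", "kwargs": {"delta_pos": [[0,0,-0.04],[0,0,-0.12],[0,0,-0.22],[0,0,-0.3],[-0.2,0.2,-0.4],[-0.2,0.2,-0.4],[-0.2,0.2,-0.4],[-0.2,0.2,-0.4],[-0.2,0.2,-0.4]], "turn": [[0,0,0],[0,0,0],[0,0,0],[0,0,0],[0,0,0],[0,0,0],[0,0,0],[0,0,0],[0,0,0]], "claw": [-1,-1,-1,-1,-1,-1,-1,-1,-1]}}

```text
clock: 28.15
position: [0.5295, -0.3176, 0.1851]
ee_rot: [-0.001, 0.994, -0.106, 0.0]
contact_force: [-0.4, -0.2, -0.2]
width: 0.0855
gripper_force: 0.0
```

```bash
python3 -c "
from h import *
st()
for c in('top','side'):
    d,P=cloud(c)
    s=sel(P,(.55,.70),(-.34,-.18),(.045,.075)); print(c,len(s),rect(s) if len(s)>3 else '',s[:,2].max() if len(s) else '')
    for q in('scraper','chip_a_c','chip_b_c','chip_c_c','chip_d_c','cup','case_c','latch_grip'):
        print(q,[((RS.inv().apply(r['point']-C)*1000 if q[:4] in('chip','latc') else np.array(r['point'])*1000).round(),round(r['score'],2)) for r in manip.place_of(c,q)[:4]])
    S=RS.inv().apply(P.reshape(-1,3)-C).reshape(P.shape)*1000
    m=(abs(S[...,0])<56)&(S[...,1]>-75)&(S[...,1]<82)&(S[...,2]>61)&(S[...,2]<72);print('over plate',m.sum())
"
```

```text
t 28.15 station [  32.2 -343.3  185.1] F [-0.39 -0.24 -0.21] M [ 0.01  0.05 -0.03] tilt [ 0.0012  0.0028 -1.    ]
top 197 ((624.9517211914062, -256.0034484863281), (23.352344512939453, 78.95381927490234), 77.94937896728516) 0.06714017013197493
scraper [(array([ 326., -156.,    1.]), 0.7), (array([ 622., -256.,    2.]), 0.54)]
chip_a_c [(array([-33., 129.,   6.]), 0.45)]
chip_b_c [(array([ 31., 121.,  12.]), 0.6)]
chip_c_c [(array([  2., 127.,   9.]), 0.53)]
chip_d_c []
cup [(array([794.,  46.,  -4.]), 0.8), (array([498., 162.,  10.]), 0.23), (array([622., 123.,  84.]), 0.22)]
case_c [(array([ 449., -257.,   21.]), 0.64)]
latch_grip [(array([ 98., 102.,  84.]), 0.63), (array([-74., 488.,  -2.]), 0.5)]
over plate 181
side 182 ((624.915771484375, -252.85244750976562), (24.210800170898438, 81.29971313476562), 77.43911743164062) 0.06451758215400838
scraper [(array([ 330., -160.,   -2.]), 0.73), (array([ 625., -257.,   -0.]), 0.67), (array([515., -59.,  54.]), 0.67)]
chip_a_c [(array([-30., 130.,   4.]), 0.53)]
chip_b_c []
chip_c_c [(array([ 108., -467.,   -3.]), 0.44), (array([  3., 128.,   6.]), 0.42)]
chip_d_c [(array([ 37., 124.,   6.]), 0.45), (array([-29., 131.,   7.]), 0.26)]
cup [(array([797.,  45.,  -1.]), 0.66)]
case_c [(array([ 450., -261.,   25.]), 0.89)]
latch_grip [(array([101.,  98.,  85.]), 0.59), (array([ 109., -465.,   -4.]), 0.47)]
over plate 44
```

```bash
python3 -c "
from h import *
for c in('top','side'):
    d,P=cloud(c)
    S=RS.inv().apply(P.reshape(-1,3)-C).reshape(P.shape)*1000;g=d['image'].mean(-1)
    m=(abs(S[...,0])<54)&(S[...,1]>-75)&(S[...,1]<88)&(S[...,2]>50)&(S[...,2]<72)
    print(c,m.sum(),np.percentile(g[m],[0,1,5,50]),(m&(S[...,2]>61)).sum())
    k=m&(g<np.median(g[m])*.7); print('dark on plate',k.sum(),S[k][:6].round())
    t=(abs(S[...,0])<70)&(S[...,1]>98)&(S[...,1]<205)&(S[...,2]<30)&(g>np.percentile(g[(abs(S[...,0])<70)&(S[...,1]>140)&(S[...,1]<200)],50)+15)
    n,l,s,ce=cv2.connectedComponentsWithStats(t.astype(np.uint8))
    print([(s[i,4],S[l==i].mean(0).round()) for i in range(1,n) if s[i,4]>5])
"
```

```text
top 1727 [112.66666667 134.84       138.33333333 139.        ] 169
dark on plate 0 []
[(np.int32(17), array([ 40., 131.,  11.])), (np.int32(9), array([ 27., 104.,  27.])), (np.int32(19), array([  1., 129.,   9.])), (np.int32(11), array([-10., 104.,  26.])), (np.int32(24), array([-31., 129.,  10.])), (np.int32(9), array([-41., 105.,  21.]))]
side 1691 [ 55.33333333  72.56666667 132.16666667 138.        ] 48
dark on plate 53 [[51. 83. 57.]
 [52. 82. 52.]
 [49. 82. 53.]
 [46. 83. 55.]
 [44. 81. 54.]
 [40. 83. 58.]]
[(np.int32(143), array([ -1., 105.,  26.])), (np.int32(48), array([ 38., 128.,  12.])), (np.int32(39), array([ -0., 130.,  10.])), (np.int32(39), array([-31., 130.,   9.]))]
```

```bash
python3 -c "
from rig import manip
print(manip.sign_off())"
```

```text
the job is handed in; nothing more can be done
None
```

I handed the job in at about 28 s without seeing the verdict: the latch is open, the last pictures show all four offcuts in the tray, and the scraper stands upright within a few millimetres of its start; the wipe was not one steady 8–12 N stroke, because the offcuts jammed at the gate's hinge lip near the free end (about 17 N read vertically, 39 N drag), so I pushed them off at about 4 N and then pressed again near the free end at about 10 N.

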